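# Vent the torch gas line, then take out the key

## Task

The flame-working torch is finished for the day. On the sloped gas box, turn the key clockwise (facing the box's sloped panel) fully to its stop to vent the line, then turn it all the way back until its lug lines up with the notch of the keyhole, the only position where it comes out, draw it out straight and lay it in the wooden tray. Don't let it fall from a height, and leave the jar, paddle and file alone.

Things in the scene. Friction and masses are not known exactly. Their poses are not given: they have to be found in the camera images.
- key: Steel key, 104 mm long, about 120 g, part-turned in the keyhole at the start. Origin: middle of its black plastic bow, a slab 44 mm (x) by 10 mm (y, the thickness to pinch) by 40 mm (z). Its z runs from tip to bow. Round 14 mm shank from 20 to 84 mm below the origin. Seated, the origin is 42 mm out from the panel and 42 mm of shank is inside; it leans up to 4 degrees.
- keyhole (a point): Centre of the keyhole, on the panel's surface, 105 mm above the table, on the turning axis. Its z is that axis, out of the panel (up and to the panel's front, 35 degrees from vertical); its x turns with the barrel and points where the key's lug points. The grey panel is 150 mm up the slope by 170 mm wide, keyhole in the middle; only the key stands more than 3 mm above it.
- lock (a joint): Turn of the lock barrel, rad, clockwise positive facing the panel (about -z of keyhole). Stops at 0 and 1.2. 0: notch, lug straight up the slope, the only place where the key comes out (within about 0.15 rad). 1.2: vent. Starts at 0.6 (run); stays where left (friction about 0.06 N m). The key has about 0.07 rad play in the barrel either way.
- console: The gas box: grey steel box on a foot, fixed to the table, about 165 mm deep, 170 mm wide and 150 mm high. Origin on the table under the keyhole; at yaw 0 its sloped panel faces -x and rises towards +x (the body's own axes).
- tray: Wooden tray fixed to the table, 220 mm (x) by 200 mm (y), 25 mm high, walls 6 mm, floor 6 mm. Origin at the centre of its underside, on the table.
- jar: Bystander: glass jar, 72 mm across, 75 mm high; origin at the centre of its underside.
- paddle: Bystander: paddle with wooden handle, 200 mm long, lying along its x axis; origin at its underside.
- file: Bystander: flat file with wooden handle, 230 mm long, lying along its x axis; origin at its underside.
- key_lug (a point): End of the lug on the key's shank: a block 8 mm wide standing out to the key's +x, reaching 17 mm from the key's axis, 51 to 59 mm below the middle of the bow (this point: 17 mm out, 55 mm below). Hidden behind the panel until the key comes out. Axes as the key's.
Not all that is in view belongs to the job. Several things have the shape of the key; the one meant has the colours described above.

How it is judged:
By the outcome, as a careful person would: the job done as asked, in the order asked, and still so for the second after the job is handed in, with the robot touching nothing.
It also fails if it takes over 58 s, if anything falls off the work surface, if the arm or the gripper's body presses on something with over 40 N, if the wrist force passes 120 N, or if a joint passes its speed limit or range.

## Robot

A 7-joint arm with a two-finger parallel gripper is mounted at the origin on the work surface. World frame = base frame: x ahead of the robot, y to its left, z up, the work surface at z = 0. Lengths are in m, angles in rad, forces in N, time in s.
With the tool pointing down it reaches from about 0.4 to 0.85 m from the base axis. Payload 10.4 kg.
Tool frame: the origin (TCP) lies on the centre line of the jaws, within the pads' length; the fingertips stand r.tip_extent ahead of it and the grasp point (between the pads) lies 3 mm ahead of it (r.tip_extent is the distance from the TCP to the fingertips, in m); z points along the fingers, y is the direction in which the jaws open and shut (so a half turn about z gives the same grasp; the last joint's range is limited). The gripper opens to 87 mm and grips with 3 to 60 N. Pads are 19 mm wide; open, the fingers measure 117 mm over their backs; the gripper's body (75 mm by 190 mm) begins 51 mm behind the grasp point.
Start: joints at [1.315, 0.332, -0.065, 1.46, 0.022, 1.35, -0.088], TCP at [0.144, -0.608, 0.245] pointing down, gripper open.
Joint ranges: [-2.6, 2.6], [-0.5, 2.12], [-1.47, 1.34], [0.16, 2.42], [-1.27, 4.41], [0.06, 2.06], [-2.6, 2.6]. Speed limits (rad/s): [2.22, 2.22, 2.79, 2.79, 3.14, 3.14, 3.14].

## Interface

Orientations are given as a unit quaternion [x, y, z, w].
In Python, from bench import r gives the robot as it stands. The module is installed in compiled form; this text tells all that it offers.
- The arm moves only by the shell command python3 -m jog 'ROWS' [FORCE]. ROWS is JSON, a list of rows, each a list of 5 numbers: the shift along the tool's x, y, z in cm, then the turn about the tool's z in rad, then the closure, from 0 (fully open) to 1 (shut). A call has exactly 10 rows; each row shifts and turns the pose as measured when the row begins, along the tool's axes as they then stand; what a row does not reach is not made up. A row lasts 1/10 s, in which the tool goes at most 50 mm and 8.59 degrees, less where a joint would pass 70% of its speed; a pose out of reach is approached as far as the arm can. A call with a gripper value outside its range is refused whole. The fingers move at their own pace and stop on an object; FORCE is the grip in N (left out, the last holds). Time passes only in rows, so rows that do not move let the fingers close, or fill a call up. It gives the time, the measured TCP pose, the force and the opening at its end, in the units of the state.
- r.read_state(): the state, without advancing time (a new reading comes with each control period).
- r.camera(name): name is "scene" or "top" or "wrist"; returns a dict with "pixels" (384x512x3 uint8, red, green, blue), "fx", "fy", "cx", "cy" (pixels), "k1" (the pictures are not rectified: a ray, as slopes to the right and down, at radius r is drawn at 1 + k1 r^2 times it, then the intrinsics apply), "camera_from_world" (4x4, takes a point from world to camera coordinates). Camera axes: x right, y up, looking along -z (the intrinsics and any distortion apply to the point x, -y, -z); pixel columns grow to the right and rows downward; lengths in m; the calibration is good to about 2 mm. A picture is of the moment at which its call begins. There is no depth.
- r.close_job(): hands the job in, once; it reports no verdict.
The state is a dict: "time": time; "joint_positions": joint angles; "joint_vel": joint speeds; "joint_torque": joint torques, N m; "ee_pos": TCP position; "eef_rot": TCP orientation; "ft_force": force on the tool from outside, world axes, zero at the start; "torque": the same for the moment, N m; "width": finger opening in m.
Only numpy, scipy, OpenCV 4.12 (cv2) and the standard library are available. Lean on these libraries where they do the work, as an engineer would, in place of code of your own. Each camera call takes 0.05 s, during which the arm holds its last target. There are 200 camera calls.

## Working session

There is one attempt and no reset: what is moved stays moved. The work goes in short steps, Python scripts to look and compute and a shell command to move; the robot and the scene stay as the last step left them, time stands still between calls to the robot, and variables do not carry over. Pictures are saved under pics/ and viewed, about 8 in all and at most 12, crops included, and the job is handed in when it is done.

```bash
mkdir -p pics; python3 - <<'E'
from bench import r
import cv2,numpy as np,pickle
s=r.read_state();print(s,r.tip_extent)
ims=[]
d={}
for n in("scene","top","wrist"):
    c=r.camera(n);d[n]=c
    cv2.imwrite(f"pics/a_{n}.png",cv2.cvtColor(c["pixels"],cv2.COLOR_RGB2BGR))
    print(n,c["fx"],c["fy"],c["cx"],c["cy"],c["k1"],np.round(c["camera_from_world"],4).tolist())
pickle.dump(d,open("d0.pkl","wb"))
E
```

```text
{'time': 0.0, 'joint_positions': array([ 1.31539009,  0.33286644, -0.06468391,  1.46092998,  0.02158737,
        1.34990777, -0.0885107 ]), 'joint_vel': array([ 0.0033048 ,  0.00016023,  0.0008143 ,  0.00153044,  0.00213915,
       -0.00082192, -0.00148413]), 'joint_torque': array([-4.16930079e-04, -6.23250604e+01,  2.44916853e-02, -3.89885008e+01,
       -6.13485323e-02,  3.98279470e-02,  1.41127048e-04]), 'ee_pos': array([ 0.14410149, -0.60779645,  0.24376268]), 'eef_rot': array([ 9.93233015e-01,  1.16136453e-01, -1.11440894e-04, -6.99527255e-04]), 'ft_force': array([-0.74542758, -0.36728051, -0.16446425]), 'torque': array([-0.03828776, -0.01993122, -0.0230944 ]), 'width': 0.08690561596731912} 0.022
scene 460.64346621718516 460.64346621718516 256.3714287352759 187.43745837643124 -0.16618449197563215 [[0.8736, 0.4866, 0.0086, -0.4967], [-0.3119, 0.5462, 0.7774, 0.0789], [0.3736, -0.6818, 0.6289, -1.5327], [0.0, 0.0, 0.0, 1.0]]
top 379.47745870043354 379.47745870043354 259.19917756463076 190.94411765735484 0.040565174682745654 [[0.1122, -0.9937, 0.0028, -0.0551], [0.9693, 0.1101, 0.2201, -0.594], [-0.219, -0.0219, 0.9755, -0.9683], [0.0, 0.0, 0.0, 1.0]]
wrist 300.7394659952583 300.7394659952583 252.97516381271956 193.3706712680498 -0.008149730373553637 [[0.2309, -0.973, -0.0017, -0.6246], [0.9318, 0.2216, -0.2875, 0.0346], [0.2801, 0.0647, 0.9578, -0.3913], [0.0, 0.0, 0.0, 1.0]]
```

View pics/a_scene.png

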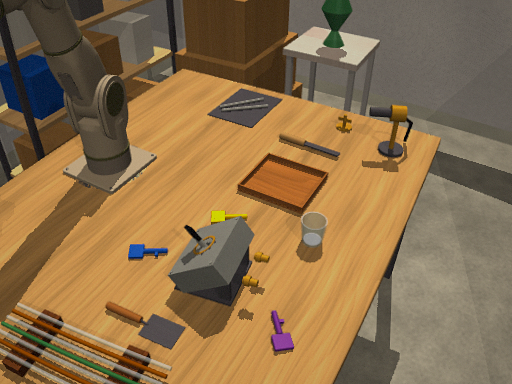

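View pics/a_top.png

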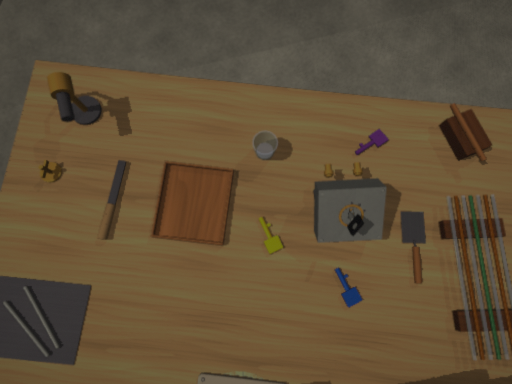

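The scene view shows the gas box at about (212,262) with the black bow at (193,236), and the tray at (283,182). In the top view the box is at (350,211), the bow at (356,225) and the tray at (196,203). Next I'll enlarge both views around the box.

```bash
cat > h.py <<'E'
import numpy as np,cv2,pickle
def proj(c,P):
    P=np.atleast_2d(P);T=c["camera_from_world"];q=P@T[:3,:3].T+T[:3,3]
    a=q[:,0]/-q[:,2];b=-q[:,1]/-q[:,2];k=1+c["k1"]*(a*a+b*b)
    return np.c_[c["cx"]+c["fx"]*a*k,c["cy"]+c["fy"]*b*k]
def ray(c,u,v):
    x0=(u-c["cx"])/c["fx"];y0=(v-c["cy"])/c["fy"];x,y=x0,y0
    for _ in range(20):
        k=1+c["k1"]*(x*x+y*y);x,y=x0/k,y0/k
    T=c["camera_from_world"];d=T[:3,:3].T@np.array([x,-y,-1.]);o=-T[:3,:3].T@T[:3,3]
    return o,d/np.linalg.norm(d)
def onz(c,u,v,z):
    o,d=ray(c,u,v);return o+d*(z-o[2])/d[2]
def tri(*rs):
    A=0;b=0
    for o,d in rs:
        M=np.eye(3)-np.outer(d,d);A=A+M;b=b+M@o
    p=np.linalg.solve(A,b);return p,[np.linalg.norm(np.cross(p-o,d)) for o,d in rs]
E
python3 - <<'E'
import pickle,cv2,numpy as np
d=pickle.load(open("d0.pkl","rb"))
a=d["top"]["pixels"][165:255,300:400];b=d["scene"]["pixels"][210:305,160:260]
A=cv2.resize(a,(400*1,360),interpolation=cv2.INTER_CUBIC);B=cv2.resize(b,(400,380),interpolation=cv2.INTER_CUBIC)
o=np.zeros((380,800,3),np.uint8);o[:360,:400]=A;o[:,400:]=B
o=np.clip(o.astype(float)*1.3,0,255).astype(np.uint8)
cv2.imwrite("pics/crop1.png",o[...,::-1])
E
```

```text
(no output)
```

View pics/crop1.png

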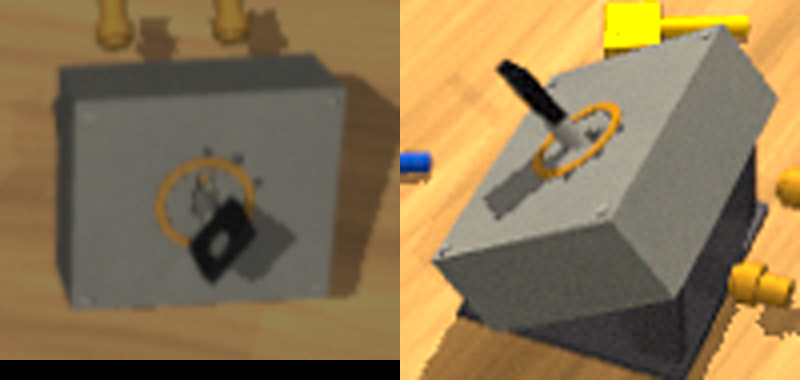

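In the top crop (4x, offset 300,165) the ring centre is at (207,203), panel corners at (75,100), (345,88), (327,297), (70,308), and the bow is a diamond centred near (222,238). In the scene crop (offset 160,210) the ring centre is at (578,140) and the bow runs from (508,66) to (555,112). The tool stays vertical because the rows only allow yaw, so I'll pinch loosely for the turning and pull along the slanted axis by translation. Now the geometry.

```bash
python3 - <<'E'
from h import *
d=pickle.load(open("d0.pkl","rb"));t,s=d["top"],d["scene"]
T=lambda x,y:(300+x/4,165+y/4);S=lambda x,y:(160+(x-400)/4,210+y/4)
zl,zh=.105-.075*np.sin(.6109),.105+.075*np.sin(.6109)
k=onz(t,*T(207,203),.105);print("hole top",k,"scene",onz(s,*S(578,140),.105),"tri",tri(ray(t,*T(207,203)),ray(s,*S(578,140))))
TL,TR=onz(t,*T(75,100),zh),onz(t,*T(345,88),zh);BR,BL=onz(t,*T(327,297),zl),onz(t,*T(70,308),zl)
for p in(TL,TR,BR,BL):print(p)
print("ctr",(TL+TR+BR+BL)/4,"yaw via lateral", [np.degrees(np.arctan2(*(a-b)[:2]*np.array([-1,1])[::1])) if 0 else np.degrees(np.arctan2(-(b-a)[0]*-1,-(b-a)[1])) for a,b in((TL,TR),(BL,BR))],
 "via slope",[np.degrees(np.arctan2((b-a)[1],(b-a)[0])) for a,b in((BL,TL),(BR,TR))])
print("w",np.linalg.norm(TR-TL),np.linalg.norm(BR-BL),"h",np.linalg.norm(TL-BL),np.linalg.norm(TR-BR))
# black bow blobs
for n,c,(x0,x1,y0,y1) in(("top",t,(340,372,205,245)),("scene",s,(180,205,222,245))):
    p=c["pixels"][y0:y1,x0:x1].max(2);m=(p<40).astype(np.uint8)
    nn,l,st,ce=cv2.connectedComponentsWithStats(m);i=1+st[1:,4].argmax();print(n,st[i],ce[i]+[x0,y0])
    d[n+"b"]=ce[i]+[x0,y0]
print("bow",tri(ray(t,*d["topb"]),ray(s,*d["sceneb"])))
# tray
for n,c in(("top",t),("scene",s)):
    hsv=cv2.cvtColor(c["pixels"],cv2.COLOR_RGB2HSV);x0,x1,y0,y1=(145,245,155,250) if n=="top" else (230,335,150,215)
    m=cv2.inRange(hsv,(0,120,40),(12,255,255));mm=np.zeros_like(m);mm[y0:y1,x0:x1]=m[y0:y1,x0:x1]
    cs,_=cv2.findContours(mm,0,2);c0=max(cs,key=cv2.contourArea);b=cv2.boxPoints(cv2.minAreaRect(c0));print(n,cv2.contourArea(c0),[np.round(onz(c,*q,.02)[:2],3) for q in (b if n=="top" else cv2.approxPolyDP(c0,6,True)[:,0].astype(float))])
E
```

```text
hole top [ 0.54948763 -0.2333224   0.105     ] scene [ 0.55357122 -0.23118056  0.105     ] tri (array([ 0.55139724, -0.23207818,  0.10433769]), [np.float64(0.002267740260628208), np.float64(0.002267740260628099)])
[ 0.59730713 -0.13776745  0.14802037]
[ 0.62398729 -0.30455686  0.14802037]
[ 0.50357514 -0.32543159  0.06197963]
[ 0.47680965 -0.15717972  0.06197963]
ctr [ 0.5504198  -0.23123391  0.105     ] yaw via lateral [np.float64(9.08821834166793), np.float64(9.03886606959904)] via slope [np.float64(9.151774340005492), np.float64(9.83508326903197)]
w 0.16890985139920184 0.17036749734054138 h 0.1493301225404312 0.1494585148745584
top [  8  10  16  20 173] [355.39884393 224.17919075]
scene [ 5  3 16 16 86] [192.74418605 232.75581395]
bow (array([ 0.52435832, -0.23588156,  0.13581568]), [np.float64(0.0008820215827022803), np.float64(0.0008820215827022685)])
top 7.0 [array([0.602, 0.292]), array([0.617, 0.292]), array([0.616, 0.275]), array([0.601, 0.274])]
scene 6.5 [array([0.538, 0.281]), array([0.577, 0.291])]
```

```bash
cat > go.py <<'E'
# print shift in tool axes (cm) and yaw still to go; args x y z yawdeg
import sys,numpy as np
from bench import r
from scipy.spatial.transform import Rotation as R
s=r.read_state();M=R.from_quat(s["eef_rot"]).as_matrix()
print("t %.1f"%s["time"],"pos",s["ee_pos"].round(4),"yaw %.1f"%np.degrees(np.arctan2(M[1,0],M[0,0])),"z",M[:,2].round(3),"F",s["ft_force"].round(1),"T",s["torque"].round(2),"w %.4f"%s["width"],"q",s["joint_positions"].round(2))
if len(sys.argv)>3:
    a=list(map(float,sys.argv[1:]));print("shift cm",(M.T@(np.array(a[:3])-s["ee_pos"])*100).round(2))
    if len(a)>3:
        print("turn",round(((np.arctan2(M[1,0],M[0,0])-np.radians(a[3])+np.pi)%(2*np.pi)-np.pi),3))
E
python3 -m jog '[[4,-2.4,0,0,0.3],[4,-2.4,0,0,0.3],[4.4,-2.7,0,0,0.3],[4.4,-2.7,0,0,0.3],[4.4,-2.7,0,0,0.3],[4.4,-2.7,0,0,0.4],[4.4,-2.7,0,0,0.4],[4.4,-2.7,0,0,0.4],[4.4,-2.7,0,0,0.4],[4,-2.4,0,0,0.4]]' 8
python3 go.py 0.527 -0.2355 0.245 -20.1
python3 - <<'E'
from h import *
d=pickle.load(open("d0.pkl","rb"));t=d["top"]
C=[onz(t,*q,.025) for q in((168,163),(237,170),(225,244),(154,236))];print(np.round(C,3),np.mean(C,0).round(3))
E
```

```text
time: 1.15
ee_pos: [0.4907, -0.2642, 0.2406]
eef_rot: [0.994, 0.109, -0.003, -0.001]
ft_force: [0.3, -1.0, 0.2]
width: 0.0524
t 1.1 pos [ 0.4907 -0.2642  0.2406] yaw 12.5 z [-0.005  0.001 -1.   ] F [ 0.3 -1.   0.2] T [-0.02 -0.03 -0.05] w 0.0524 q [ 0.76  0.22 -0.4   1.63  0.09  1.32 -1.01]
shift cm [ 4.16 -2.02 -0.46]
turn 0.569
[[0.658 0.283 0.025]
 [0.66  0.083 0.025]
 [0.447 0.09  0.025]
 [0.447 0.286 0.025]] [0.553 0.186 0.025]
```

```bash
python3 -m jog '[[2.1,-1,0,0,0.5],[2.1,-1,0,0,0.5],[0,0,0,0.12,0.5],[0,0,0,0.12,0.5],[0,0,0,0.12,0.5],[0,0,0,0.12,0.5],[0,0,0,0.09,0.5],[0,0,0,0,0.5],[0,0,0,0,0.5],[0,0,0,0,0.5]]' 8
python3 go.py 0.527 -0.2355 0.142 -20.1
python3 - <<'E'
from bench import r
import cv2,pickle
c=r.camera("wrist");pickle.dump(c,open("w1.pkl","wb"));cv2.imwrite("pics/w1.png",c["pixels"][...,::-1])
E
```

```text
time: 2.15
ee_pos: [0.5332, -0.2238, 0.2376]
eef_rot: [0.984, -0.176, -0.004, -0.003]
ft_force: [-0.4, -0.2, 0.1]
width: 0.0432
t 2.1 pos [ 0.5332 -0.2238  0.2376] yaw -20.3 z [-0.008  0.007 -1.   ] F [-0.4 -0.2  0.1] T [ 0.01 -0.   -0.04] w 0.0432 q [ 0.62  0.26 -0.36  1.58  0.09  1.33 -1.68]
shift cm [-0.08  1.35  9.55]
turn -0.004
```

View pics/w1.png

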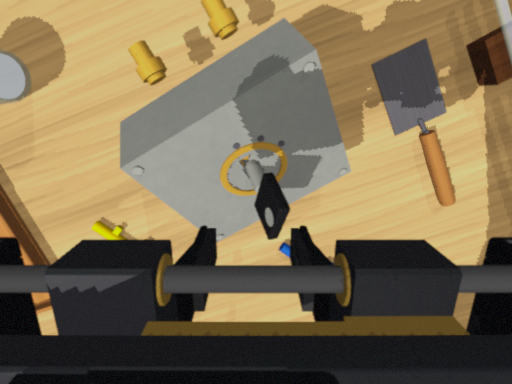

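The wrist view shows the bow's face from the front, spanning roughly (262,172) to (285,238), with the ring at (255,168) and nothing near the fingers. Joint 7 is heading for its lower limit on the vent side, so I'll use the half-turn-equivalent grasp.

```bash
python3 - <<'E'
from h import *
c=pickle.load(open("w1.pkl","rb"));print(onz(c,272,205,.139),proj(c,[[.527,-.2355,.139],[.5507,-.2317,.105]]))
E
python3 -m jog '[[0,0,0,-0.149,0.5],[0,0,0,-0.149,0.5],[0,0,0,-0.149,0.5],[0,0,0,-0.149,0.5],[0,0,0,-0.149,0.5],[0,0,0,-0.149,0.5],[0,0,0,-0.149,0.5],[0,0,0,-0.149,0.5],[0,0,0,-0.149,0.5],[0,0,0,-0.149,0.5]]' 8
python3 -m jog '[[0,0,0,-0.149,0.5],[0,0,0,-0.149,0.5],[0,0,0,-0.149,0.5],[0,0,0,-0.149,0.5],[0,0,0,-0.149,0.5],[0,0,0,-0.149,0.5],[0,0,0,-0.149,0.5],[0,0,0,-0.149,0.5],[0,0,0,-0.149,0.5],[0,0,0,-0.149,0.5]]' 8
python3 go.py 0.527 -0.2355 0.142 159.9
```

```text
[ 0.52487103 -0.23735626  0.139     ] [[269.06284002 203.47009326]
 [254.91580451 169.9419101 ]]
time: 3.2
ee_pos: [0.5328, -0.2244, 0.2375]
eef_rot: [0.839, 0.544, -0.001, -0.005]
ft_force: [0.1, -0.4, -0.3]
width: 0.0431
time: 4.2
ee_pos: [0.5323, -0.2254, 0.2377]
eef_rot: [0.243, 0.97, 0.002, -0.004]
ft_force: [-0.0, 0.1, -0.4]
width: 0.0435
t 4.2 pos [ 0.5323 -0.2254  0.2377] yaw 151.9 z [-0.007  0.006 -1.   ] F [-0.   0.1 -0.4] T [ 0.01 -0.12 -0.  ] w 0.0435 q [ 0.93  0.33 -0.75  1.56  0.22  1.35  1.24]
shift cm [-0.1  -1.16  9.57]
turn -0.14
```

```bash

python3 -m jog '[[0,0,0,-0.12,0.6],[0,0,0,-0.02,0.6],[0,0,0,0,0.6],[-0.4,-0.8,0,0,0.6],[0,-0.4,0,0,0.6],[0,0,1.5,0,0.6],[0,0,1.5,0,0.6],[0,0,1,0,0.6],[0,0,1,0,0.6],[0,0,0,0,0.6]]' 8
python3 go.py 0.526 -0.236 0.142 159.9
```

```text
time: 5.2
ee_pos: [0.5305, -0.2393, 0.1816]
eef_rot: [0.174, 0.985, 0.003, -0.005]
ft_force: [-0.0, 0.3, -0.6]
width: 0.0348
t 5.2 pos [ 0.5305 -0.2393  0.1816] yaw 160.0 z [-0.009  0.007 -1.   ] F [-0.   0.3 -0.6] T [ 0.05 -0.18  0.05] w 0.0348 q [ 0.95  0.38 -0.75  1.62  0.27  1.26  1.37]
shift cm [0.49 0.15 3.97]
turn 0.002
```

```bash

python3 -m jog '[[0.4,0.15,0,0,0.6],[0,0,0.8,0,0.6],[0,0,0.9,0,0.6],[0,0,0.9,0,0.6],[0,0,0.7,0,0.6],[0,0,0.4,0,0.6],[0,0,0,0,1],[0,0,0,0,1],[0,0,0,0,1],[0,0,0,0,1]]' 5
python3 go.py 0.526 -0.236 0.142 159.9
```

```text
time: 6.2
ee_pos: [0.5274, -0.2348, 0.1423]
eef_rot: [0.173, 0.985, 0.003, -0.005]
ft_force: [-1.2, 0.1, 0.4]
width: 0.0232
t 6.2 pos [ 0.5274 -0.2348  0.1423] yaw 160.1 z [-0.008  0.008 -1.   ] F [-1.2  0.1  0.4] T [ 0.38 -0.04  0.06] w 0.0232 q [ 0.94  0.41 -0.74  1.67  0.29  1.18  1.35]
shift cm [ 0.1  -0.16  0.03]
turn 0.003
```

```bash

python3 -m jog '[[0,0,0,0,1],[0,0,0,0,1],[0,0,0,0.08,1],[0,0,0,0.08,1],[0,0,0,0.08,1],[0,0,0,0.08,1],[0,0,0,0.08,1],[0,0,0,0.08,1],[0,0,0,0.08,1],[0,0,0,0,1]]' 6
python3 go.py 0.526 -0.236 0.142 124.6
```

```text
time: 7.2
ee_pos: [0.5291, -0.2312, 0.1441]
eef_rot: [0.446, 0.895, 0.004, -0.005]
ft_force: [0.8, -0.1, -1.8]
width: 0.0278
t 7.2 pos [ 0.5291 -0.2312  0.1441] yaw 127.0 z [-0.005  0.011 -1.   ] F [ 0.8 -0.1 -1.8] T [ 0.24 -0.4   0.3 ] w 0.0278 q [ 0.87  0.39 -0.65  1.68  0.24  1.17  0.81]
shift cm [-0.2  -0.54  0.21]
turn 0.042
```

```bash

python3 -m jog '[[-0.1,-0.2,0.1,0,1],[-0.1,-0.2,0.1,0,1],[0,0,0,0.08,1],[0,0,0,0.08,1],[0,0,0,0.08,1],[0,0,0,0.08,1],[0,0,0,0.05,1],[0,0,0,0,1],[0,0,0,0,1],[0,0,0,0,1]]' 10
python3 go.py 0.526 -0.236 0.142 124.6
python3 - <<'E'
from bench import r
import cv2,pickle,numpy as np
c=r.camera("top");w=r.camera("wrist");s=r.camera("scene")
f=lambda c,x,y,a,b,n:cv2.resize(c["pixels"][y:y+b,x:x+a],None,fx=n,fy=n,interpolation=cv2.INTER_CUBIC)
o=np.zeros((600,800,3),np.uint8);o[:288,:384]=cv2.resize(w["pixels"],(384,288));o[:300,400:800]=f(s,150,195,100,75,4);o[300:600,:400]=f(c,300,165,100,75,4)
cv2.imwrite("pics/v1.png",o[...,::-1])
E
```

```text
time: 8.2
ee_pos: [0.5292, -0.2347, 0.1441]
eef_rot: [0.598, 0.801, 0.005, -0.003]
ft_force: [0.3, 0.2, -0.3]
width: 0.031
t 8.2 pos [ 0.5292 -0.2347  0.1441] yaw 106.5 z [-0.     0.012 -1.   ] F [ 0.3  0.2 -0.3] T [ 0.32 -0.45  0.4 ] w 0.0310 q [ 0.83  0.37 -0.59  1.68  0.21  1.16  0.48]
shift cm [-0.04 -0.34  0.21]
turn -0.316
```

View pics/v1.png

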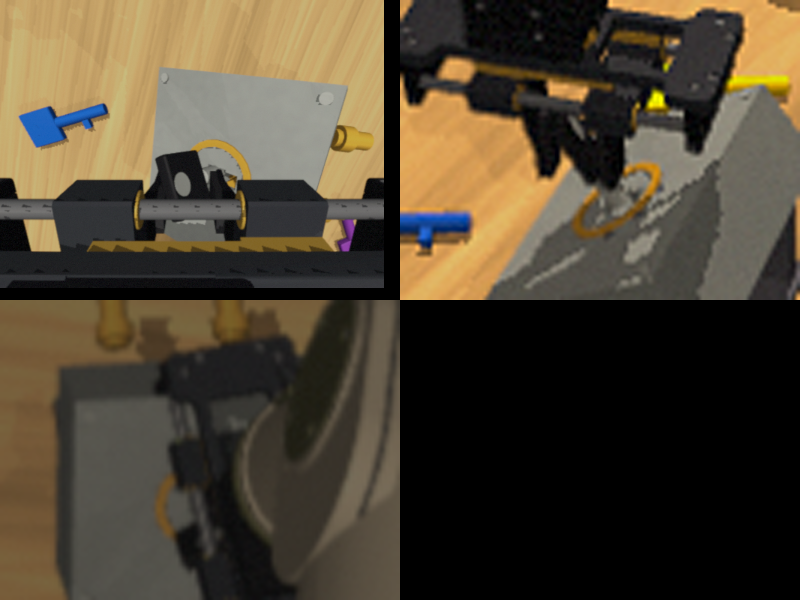

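The wrist view (upper left) shows the bow at (182,183), wedged between the jaws with its face visible. The yaw has gone 0.3 rad past vent and the couple suggests a stop. I'll open the jaws, back off in yaw and measure the angle.

```bash

python3 -m jog '[[0,0,0,0,0.45],[0,0,0,0,0.45],[0,0,0,0,0.45],[0,0,0,0,0.45],[0,0,0,-0.1,0.45],[0,0,0,-0.1,0.45],[0,0,0,-0.1,0.45],[0,0,0,0,0.45],[0,0,0,0,0.45],[0,0,0,0,0.45]]' 10
python3 go.py 0.526 -0.236 0.142 124.6
python3 - <<'E'
from bench import r
import cv2,pickle,numpy as np
w=r.camera("wrist");pickle.dump(w,open("w2.pkl","wb"))
o=cv2.resize(w["pixels"][160:310,180:380],None,fx=4,fy=4,interpolation=cv2.INTER_CUBIC)
o=np.clip(o*1.6,0,255).astype(np.uint8)
cv2.imwrite("pics/w2.png",o[...,::-1])
E
```

```text
time: 9.35
ee_pos: [0.5277, -0.2357, 0.1435]
eef_rot: [0.471, 0.882, 0.004, -0.004]
ft_force: [-0.2, 0.3, -1.9]
width: 0.048
t 9.3 pos [ 0.5277 -0.2357  0.1435] yaw 123.9 z [-0.003  0.011 -1.   ] F [-0.2  0.3 -1.9] T [ 0.04 -0.15 -0.06] w 0.0480 q [ 0.87  0.38 -0.63  1.68  0.23  1.16  0.76]
shift cm [ 0.07 -0.16  0.15]
turn -0.013
```

View pics/w2.png

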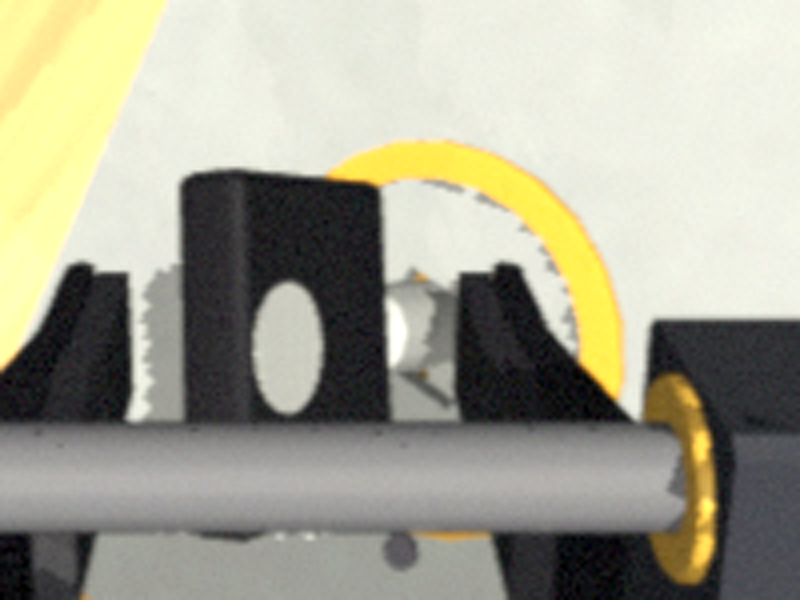

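```bash
cat > ang.py <<'E'
from h import *
a=np.radians(35);y=np.radians(9.2)
u=np.array([np.cos(y),np.sin(y),0]);U=u*np.cos(a)+np.array([0,0,np.sin(a)]);n=-u*np.sin(a)+np.array([0,0,np.cos(a)]);L=np.array([u[1],-u[0],0])
K=np.array([.5507,-.2317,.105])
def at(c,px,h):
    o,d=ray(c,*px);p=o+d*((K+n*h-o)@n)/(d@n)-K-n*h;return p@L*1000,p@U*1000   # right, up-slope mm
E
python3 - <<'E'
from ang import *
w=pickle.load(open("w2.pkl","rb"));C=lambda x,y:(180+x/4,160+y/4)
for nm,x,y,h in(("outerL",184,176,.062),("outerR",248,172,.062),("lowL",188,420,.062),("lowR",250,420,.062),("innerR",382,186,.022),("innerlow",388,420,.022)):
    print(nm,np.round(at(w,C(x,y),h),1))
print("ring/hole px",proj(w,[K]),"crop",(proj(w,[K])-[180,160])*4)
E
```

```text
outerL [-23.8 -15.6]
outerR [-28.8  -7.9]
lowL [ 1.4 -0.8]
lowR [-3.8  6.4]
innerR [-24.7  -8.9]
innerlow [4.5 8.5]
ring/hole px [[284.98297596 244.85817411]] crop [[419.93190384 339.43269645]]
```

Rays onto the bow's end plane put the key at about 1.04 rad, short of the 1.2 stop. The squeeze on the tilted slab pushes it back. Now I'll straddle it with the fingers held at a fixed gap and turn further.

```bash

python3 -m jog '[[0,-0.1,0.1,0,0.66],[0,0,0,0,0.66],[0,0,0,0,0.66],[0,0,0,0.08,0.66],[0,0,0,0.08,0.66],[0,0,0,0.08,0.66],[0,0,0,0.08,0.66],[0,0,0,0.08,0.66],[0,0,0,0,0.66],[0,0,0,0,0.66]]' 30
python3 go.py 0.526 -0.236 0.142 124.6
python3 - <<'E'
from bench import r
import cv2,pickle,numpy as np
w=r.camera("wrist");pickle.dump(w,open("w3.pkl","wb"))
o=cv2.resize(w["pixels"][160:310,180:380],None,fx=4,fy=4,interpolation=cv2.INTER_CUBIC)
o=np.clip(o*1.6,0,255).astype(np.uint8)
cv2.imwrite("pics/w3.png",o[...,::-1])
E
```

```text
time: 10.4
ee_pos: [0.5291, -0.2364, 0.1453]
eef_rot: [0.642, 0.767, 0.004, -0.002]
ft_force: [0.6, -1.9, 0.5]
width: 0.0299
t 10.4 pos [ 0.5291 -0.2364  0.1453] yaw 100.2 z [ 0.002  0.009 -1.   ] F [ 0.6 -1.9  0.5] T [ 0.15 -0.51  0.46] w 0.0299 q [ 0.81  0.37 -0.57  1.68  0.2   1.16  0.37]
shift cm [ 0.09 -0.3   0.33]
turn -0.427
```

View pics/w3.png

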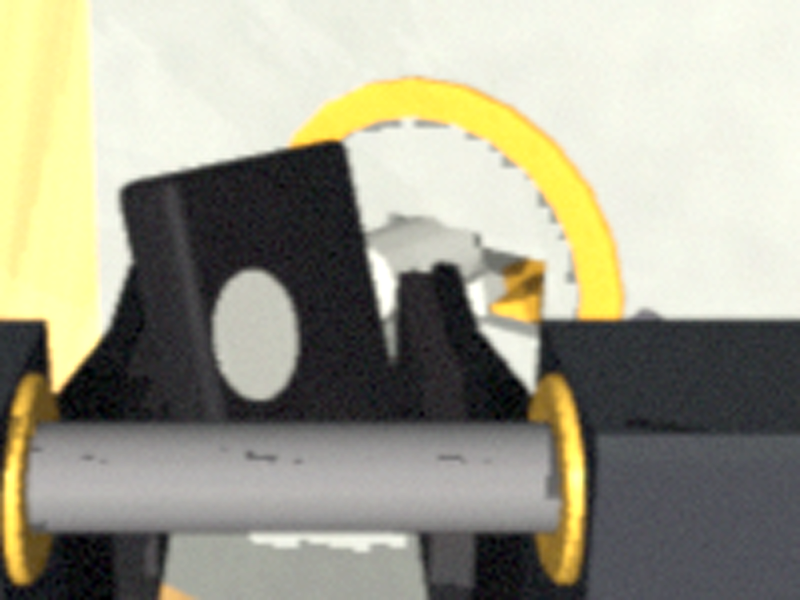

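The bow now runs from (122,188) to (342,143) along its top edge, with its inner edge from (342,143) to (390,355) and its face edge from (165,182) to (212,415).

```bash
python3 - <<'E'
from ang import *
w=pickle.load(open("w3.pkl","rb"));C=lambda x,y:(180+x/4,160+y/4)
for (p,q,h) in(((168,182),(214,415),.062),((344,145),(390,355),.022)):
    a,b=np.array(at(w,C(*p),h)),np.array(at(w,C(*q),h));print(a.round(1),b.round(1),np.arctan2(*(b-a)))
print("hole crop",(proj(w,[K])-[180,160])*4)
E
```

```text
[-32.4  -1.1] [-4.9  5.5] 1.3341770432883935
[-27.1  -2.5] [3.2 6.5] 1.2826806371213773
hole crop [[424.68755114 276.67578096]]
```

The key is at about 1.28–1.33, which is the 1.2 stop plus its play. The couple about the axis is about 0.34 N m, well above the friction, so vent is reached. Now turning back.

```bash

python3 -m jog '[[0,-0.1,0.1,-0.12,0.66],[0,-0.1,0.1,-0.12,0.66],[0,0,0,-0.12,0.66],[0,0,0,-0.12,0.66],[0,0,0,-0.12,0.66],[0,0,0,-0.12,0.66],[0,0,0,-0.12,0.66],[0,0,0,-0.12,0.66],[0,0,0,-0.12,0.66],[0,0,0,-0.12,0.66]]' 30
python3 go.py 0.5267 -0.2355 0.142 189.2
```

```text
time: 11.45
ee_pos: [0.5301, -0.2383, 0.147]
eef_rot: [0.067, 0.998, 0.003, 0.005]
ft_force: [1.3, -0.5, 0.7]
width: 0.0297
t 11.4 pos [ 0.5301 -0.2383  0.147 ] yaw 172.3 z [ 0.01   0.006 -1.   ] F [ 1.3 -0.5  0.7] T [ 0.2  -0.6  -0.09] w 0.0297 q [ 0.98  0.41 -0.78  1.67  0.3   1.17  1.56]
shift cm [0.38 0.23 0.5 ]
turn -0.296
```

```bash

python3 -m jog '[[0.2,0.2,0.2,0,0.66],[0.2,0,0.2,0,0.66],[0,0,0.1,-0.1,0.7],[0,0,0,-0.1,0.7],[0,0,0,-0.1,0.74],[0,0,0,-0.1,0.74],[0,0,0,-0.1,0.74],[0,0,0,-0.08,0.74],[0,0,0,0,0.74],[0,0,0,0,0.74]]' 20
python3 go.py 0.5267 -0.2355 0.142 189.2
python3 - <<'E'
from bench import r
import cv2,pickle,numpy as np
w=r.camera("wrist");pickle.dump(w,open("w4.pkl","wb"))
o=cv2.resize(w["pixels"][160:310,180:380],None,fx=4,fy=4,interpolation=cv2.INTER_CUBIC)
o=np.clip(o*1.6,0,255).astype(np.uint8)
cv2.imwrite("pics/w4.png",o[...,::-1])
E
```

```text
time: 12.45
ee_pos: [0.5278, -0.2337, 0.1427]
eef_rot: [-0.221, 0.975, 0.001, 0.008]
ft_force: [1.3, -0.5, 0.7]
width: 0.0227
t 12.4 pos [ 0.5278 -0.2337  0.1427] yaw -154.5 z [ 0.016  0.006 -1.   ] F [ 1.3 -0.5  0.7] T [-0.07 -0.48 -0.06] w 0.0227 q [ 1.06  0.44 -0.89  1.69  0.36  1.17  2.1 ]
shift cm [ 0.18 -0.11  0.07]
turn 0.285
```

View pics/w4.png

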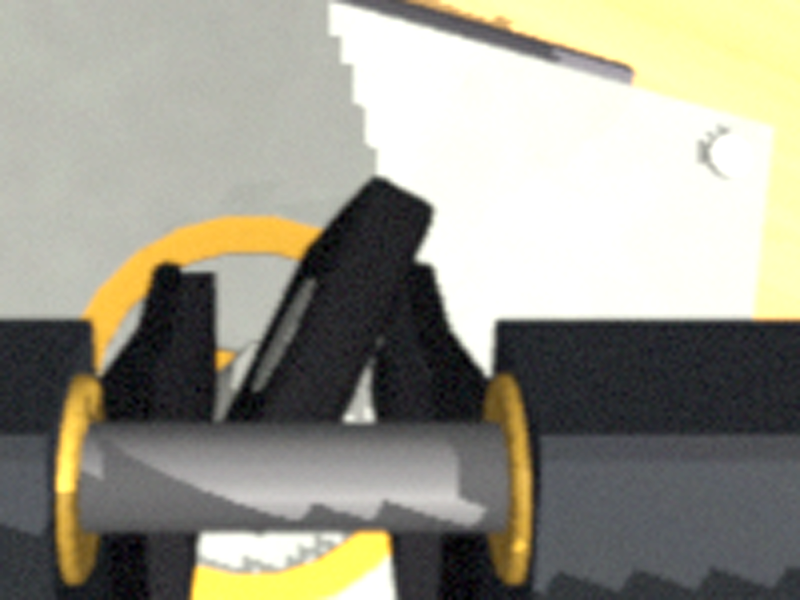

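The bow end runs from (378,178)/(432,212) down to the left, its right edge going to about (375,345). It sits askew between the jaws.

```bash
python3 - <<'E'
from ang import *
w=pickle.load(open("w4.pkl","rb"));C=lambda x,y:(180+x/4,160+y/4)
for (p,q,h) in(((432,212),(352,390),.062),((430,212),(374,345),.062),((378,178),(240,415),.022),((320,250),(240,410),.062)):
    a,b=np.array(at(w,C(*p),h)),np.array(at(w,C(*q),h));print(a.round(1),b.round(1),np.arctan2(*(b-a)))
print("hole crop",(proj(w,[K])-[180,160])*4)
E
```

```text
[-10.2 -22. ] [-5.2  1.4] 0.21117336138294143
[ -9.9 -22. ] [-6.6 -4.4] 0.18791238165620477
[ -9.6 -36.6] [2.7 4.1] 0.2939984022884482
[  2.3 -13.7] [7.  6.8] 0.22846202481121883
hole crop [[246.14344471 401.2450345 ]]
```

Key at about 0.2 rad. I'll close the jaws here, overshot in yaw, so that the squeeze drives it to the 0 stop, and then square the yaw.

```bash

python3 -m jog '[[0.15,-0.1,0.05,0,0.8],[0,0,0,0,0.85],[0,0,0,0,0.9],[0,0,0,0,1],[0,0,0,0,1],[0,0,0,0,1],[0,0,0,0,1],[0,0,0,0,1],[0,0,0,0,1],[0,0,0,0,1]]' 15
python3 go.py 0.5267 -0.2355 0.142 189.2
python3 -m jog '[[0,0,0,0.05,1],[0,0,0,0.05,1],[0,0,0,0.05,1],[0,0,0,0.05,1],[0,0,0,0.04,1],[0,0,0,0.03,1],[0,0,0,0,1],[0,0,0,0,1],[0,0,0,0,1],[0,0,0,0,1]]' 15
python3 go.py 0.5267 -0.2355 0.142 189.2
```

```text
time: 13.5
ee_pos: [0.5276, -0.2365, 0.1426]
eef_rot: [-0.218, 0.976, 0.0, 0.009]
ft_force: [2.4, -1.7, -0.1]
width: 0.0147
t 13.5 pos [ 0.5276 -0.2365  0.1426] yaw -154.9 z [ 0.018  0.004 -1.   ] F [ 2.4 -1.7 -0.1] T [-0.5  -0.86 -0.17] w 0.0147 q [ 1.06  0.44 -0.88  1.69  0.36  1.17  2.1 ]
shift cm [0.04 0.13 0.05]
turn 0.278
time: 14.5
ee_pos: [0.5283, -0.2347, 0.1425]
eef_rot: [-0.081, 0.997, 0.002, 0.01]
ft_force: [3.3, -1.7, 0.9]
width: 0.0101
t 14.5 pos [ 0.5283 -0.2347  0.1425] yaw -170.7 z [ 0.019  0.006 -1.   ] F [ 3.3 -1.7  0.9] T [-0.23 -0.73 -0.03] w 0.0101 q [ 1.02  0.42 -0.83  1.69  0.33  1.16  1.84]
shift cm [ 0.17 -0.05  0.04]
turn 0.002
```

The jaws are flush on the slab (10.1 mm) with the yaw at 189.3°, so the key is at the notch. I'll draw it out along the axis, tool direction (0.56, 0, −0.83).

```bash

python3 -m jog '[[0,0,0,0,1],[0,0,0,0,1],[0.11,0,-0.17,0,1],[0.17,0,-0.25,0,1],[0.17,0,-0.25,0,1],[0.22,0,-0.33,0,1],[0.22,0,-0.33,0,1],[0.22,0,-0.33,0,1],[0.22,0,-0.33,0,1],[0,0,0,0,1]]' 30
python3 go.py 0.5283 -0.2347 0.1425 189.2
```

```text
time: 15.5
ee_pos: [0.5128, -0.2357, 0.1628]
eef_rot: [-0.082, 0.997, 0.004, 0.009]
ft_force: [1.3, 0.1, 0.5]
width: 0.0099
t 15.5 pos [ 0.5128 -0.2357  0.1628] yaw -170.6 z [ 0.017  0.009 -1.   ] F [1.3 0.1 0.5] T [ 0.12 -0.48 -0.02] w 0.0099 q [ 1.06  0.37 -0.85  1.7   0.29  1.19  1.88]
shift cm [-1.51 -0.16  2.06]
turn 0.004
```

```bash

python3 -m jog '[[0.25,-0.06,-0.41,0,1],[0.25,-0.06,-0.41,0,1],[0.25,-0.03,-0.41,0,1],[0.25,-0.03,-0.41,0,1],[0.25,0,-0.41,0,1],[0.28,0,-0.45,0,1],[0.28,0,-0.45,0,1],[0.28,0,-0.45,0,1],[0.28,0,-0.45,0,1],[0,0,0,0,1]]' 30
python3 go.py 0.5283 -0.2347 0.1425 189.2
python3 - <<'E'
from bench import r
import cv2,pickle,numpy as np
w=r.camera("wrist");s=r.camera("scene")
o=np.zeros((300,800,3),np.uint8);o[:,:400]=cv2.resize(w["pixels"],(400,300));o[:,400:]=cv2.resize(s["pixels"][195:270,150:250],None,fx=4,fy=4,interpolation=cv2.INTER_CUBIC)
cv2.imwrite("pics/v5.png",o[...,::-1])
E
```

```text
time: 16.5
ee_pos: [0.4852, -0.2426, 0.2038]
eef_rot: [-0.082, 0.997, 0.004, 0.007]
ft_force: [-0.4, -0.4, -1.2]
width: 0.0103
t 16.5 pos [ 0.4852 -0.2426  0.2038] yaw -170.6 z [ 0.013  0.009 -1.   ] F [-0.4 -0.4 -1.2] T [ 0.11 -0.12 -0.01] w 0.0103 q [ 1.14  0.28 -0.87  1.71  0.21  1.25  1.96]
shift cm [-4.29  0.04  6.19]
turn 0.003
```

View pics/v5.png

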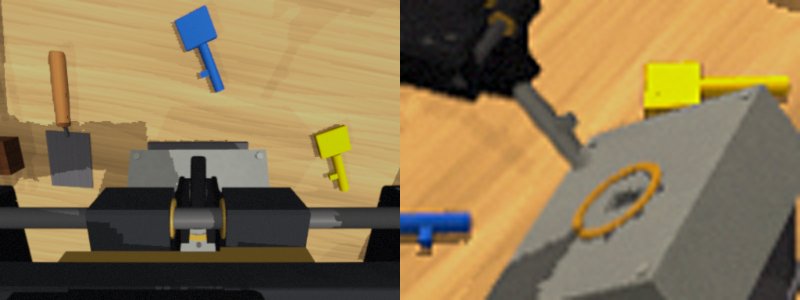

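The scene crop shows the key out of the ring: shank and lug are clear of the panel, with the lug at (570,122) and the tip at (580,160). Now I'll carry it to the tray.

```bash

python3 -m jog '[[0,0,-1.5,0,1],[0,1,-1.5,0,1],[0,2.5,-1,0,1],[0,4,0,0,1],[-1,4.5,0,0,1],[-2,4.5,0,0,1],[-2,4.5,0,0,1],[-2,4.5,0,0,1],[-2,4,0,0,1],[-2,3,0,0,1]]' 30
python3 go.py 0.56 0.18 0.16 189.2
python3 -m jog '[[-0.5,2,0,0,1],[-0.5,2,0,0,1],[-0.5,1,0,0,1],[0,0,0,0,1],[0,0,0,0,1],[0,0,0,0,1],[0,0,0,0,1],[0,0,0,0,1],[0,0,0,0,1],[0,0,0,0,1]]' 30
python3 go.py 0.56 0.18 0.09 189.2
```

```text
time: 17.6
ee_pos: [0.5408, 0.1062, 0.2604]
eef_rot: [-0.078, 0.997, 0.001, 0.011]
ft_force: [1.1, -0.7, -1.6]
width: 0.0099
t 17.6 pos [0.5408 0.1062 0.2604] yaw -171.1 z [ 0.022  0.004 -1.   ] F [ 1.1 -0.7 -1.6] T [ 0.05 -0.1  -0.03] w 0.0099 q [ 0.63  0.31 -1.09  1.61  0.29  1.37  1.24]
shift cm [-2.82  6.99 10.1 ]
turn -0.005
time: 18.6
ee_pos: [0.5459, 0.1677, 0.2681]
eef_rot: [-0.082, 0.997, 0.003, 0.013]
ft_force: [-1.0, 0.7, -1.9]
width: 0.0098
t 18.6 pos [0.5459 0.1677 0.2681] yaw -170.6 z [ 0.026  0.007 -1.   ] F [-1.   0.7 -1.9] T [ 0.12 -0.08  0.03] w 0.0098 q [ 0.49  0.36 -1.09  1.55  0.33  1.4   1.12]
shift cm [-1.11  0.93 17.85]
turn 0.003
```

```bash

python3 -m jog '[[-0.5,0.5,2,0,1],[-0.5,0.4,2.5,0,1],[0,0,2.5,0,1],[0,0,2.5,0,1],[0,0,2.5,0,1],[0,0,2,0,1],[0,0,1,0,1],[0,0,1,0,1],[0,0,0,0,1],[0,0,0,0,1]]' 20
python3 go.py 0.56 0.18 0.085 189.2
python3 - <<'E'
from bench import r
import cv2,pickle,numpy as np
w=r.camera("top");s=r.camera("scene")
o=np.zeros((300,800,3),np.uint8);o[:,:400]=cv2.resize(w["pixels"][155:255,140:273],(400,300));o[:,400:]=cv2.resize(s["pixels"][130:230,220:353],(400,300),interpolation=cv2.INTER_CUBIC)
cv2.imwrite("pics/v6.png",o[...,::-1])
E
```

```text
time: 19.6
ee_pos: [0.5609, 0.1784, 0.1039]
eef_rot: [-0.08, 0.997, 0.003, 0.014]
ft_force: [0.5, 0.5, -1.5]
width: 0.0097
t 19.6 pos [0.5609 0.1784 0.1039] yaw -170.9 z [ 0.028  0.008 -1.   ] F [ 0.5  0.5 -1.5] T [ 0.12 -0.07  0.04] w 0.0097 q [ 0.38  0.55 -0.98  1.71  0.5   1.13  0.99]
shift cm [0.12 0.17 1.88]
turn -0.001
```

View pics/v6.png

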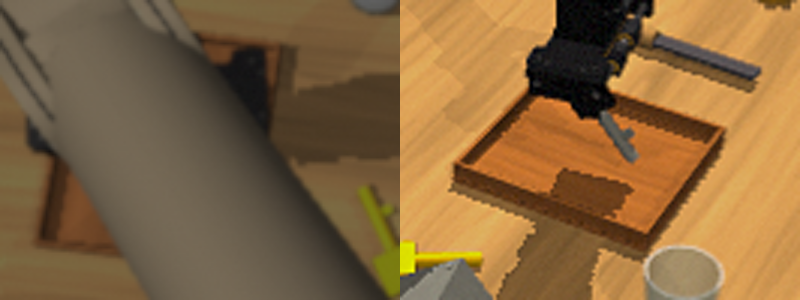

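The key hangs inside the tray with its tip down at crop pixel (630,158), in the right half of the floor. I'll lower it until the tip touches, then lay it back with a light grip.

```bash

python3 -m jog '[[0,0,0.5,0,1],[0,0,0.5,0,1],[0,0,0.5,0,1],[0,0,0.4,0,1],[0,0,0.3,0,1],[0,0,0.3,0,1],[0.4,0,0.3,0,1],[0.5,0,0.3,0,1],[0.5,0,0.4,0,1],[0.5,0,0.4,0,1]]' 8
python3 go.py 0.56 0.18 0.034 189.2
python3 - <<'E'
from bench import r
import cv2,pickle,numpy as np
s=r.camera("scene")
cv2.imwrite("pics/v7.png",cv2.resize(s["pixels"][130:230,220:353],(532,400),interpolation=cv2.INTER_CUBIC)[...,::-1])
E
```

```text
time: 20.7
ee_pos: [0.5435, 0.1781, 0.0661]
eef_rot: [-0.08, 0.997, 0.003, 0.016]
ft_force: [0.3, 0.3, -0.8]
width: 0.0132
t 20.7 pos [0.5435 0.1781 0.0661] yaw -170.8 z [ 0.032  0.009 -0.999] F [ 0.3  0.3 -0.8] T [ 0.13 -0.17 -0.02] w 0.0132 q [ 0.37  0.56 -0.96  1.78  0.53  1.05  0.95]
shift cm [-1.55 -0.09  3.27]
turn 0.0
```

View pics/v7.png

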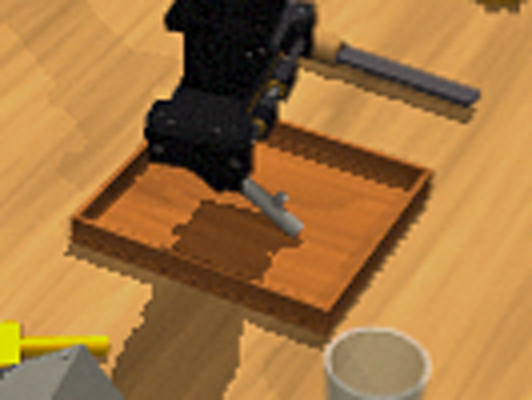

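The shank is flattening out as it pivots, with its tip at (298,232) on the floor and the lug up. Continuing down and back.

```bash

python3 -m jog '[[0.5,0,0.4,0,1],[0.5,0,0.4,0,1],[0.5,0,0.4,0,1],[0.5,0,0.4,0,1],[0.5,0,0.4,0,1],[0.4,0,0.3,0,1],[0.3,0,0.3,0,1],[0.2,0,0.2,0,1],[0,0,0,0,1],[0,0,0,0,1]]' 6
python3 go.py 0.56 0.18 0.033 189.2
```

```text
time: 21.75
ee_pos: [0.5138, 0.1748, 0.0386]
eef_rot: [-0.08, 0.996, 0.005, 0.024]
ft_force: [1.1, -0.6, 0.2]
width: 0.0104
t 21.8 pos [0.5138 0.1748 0.0386] yaw -170.8 z [ 0.047  0.014 -0.999] F [ 1.1 -0.6  0.2] T [ 0.11 -0.07  0.01] w 0.0104 q [ 0.39  0.53 -0.96  1.89  0.55  0.95  0.91]
shift cm [-4.61 -0.23  0.78]
turn -0.0
```

```bash

python3 -m jog '[[0.1,0,0.2,0,1],[0.1,0,0.2,0,1],[0.1,0,0.2,0,1],[0,0,0.2,0,1],[0,0,0.1,0,1],[0,0,0,0,1],[0,0,0,0,1],[0,0,0,0,1],[0,0,0,0,1],[0,0,0,0,1]]' 5
python3 go.py 0.56 0.18 0.031 189.2
python3 - <<'E'
from bench import r
import cv2
for n in("scene","wrist"): cv2.imwrite(f"pics/raw_{n}.png",r.camera(n)["pixels"][...,::-1])
E
```

```text
time: 22.75
ee_pos: [0.5133, 0.1747, 0.0316]
eef_rot: [-0.08, 0.996, 0.005, 0.027]
ft_force: [-1.1, -0.5, 3.3]
width: 0.0101
t 22.8 pos [0.5133 0.1747 0.0316] yaw -170.9 z [ 0.052  0.014 -0.999] F [-1.1 -0.5  3.3] T [-0.07 -0.04 -0.02] w 0.0101 q [ 0.38  0.54 -0.95  1.9   0.56  0.93  0.9 ]
shift cm [-4.69 -0.22  0.31]
turn -0.001
```

```bash

python3 -m jog '[[0,0,0,0,0.85],[0,0,0,0,0.8],[0,0,0,0,0.75],[0,0,0,0,0.7],[0,0,0,0,0.6],[0,0,0,0,0.5],[0,0,0,0,0.4],[0,0,0,0,0.3],[0,0,0,0,0.2],[0,0,0,0,0.1]]' 5
python3 -m jog '[[0,0,0,0,0],[0,0,0,0,0],[0,0,0,0,0],[0,0,0,0,0],[0,0,-0.5,0,0],[0,0,-1,0,0],[0,0,-2,0,0],[0,0,-3,0,0],[0,0,-3,0,0],[0,0,-3,0,0]]' 5
python3 -m jog '[[2,-2,-3,0,0],[3,-3,-2,0,0],[3,-4,0,0,0],[3,-4,0,0,0],[3,-4,0,0,0],[3,-4,0,0,0],[3,-4,0,0,0],[2,-2,0,0,0],[0,0,0,0,0],[0,0,0,0,0]]' 5
python3 go.py
python3 - <<'E'
from bench import r
import cv2,pickle,numpy as np
t=r.camera("top");s=r.camera("scene");pickle.dump((t,s),open("end.pkl","wb"))
o=np.zeros((600,800,3),np.uint8);o[:300,:400]=cv2.resize(t["pixels"][155:255,140:273],(400,300));o[:300,400:]=cv2.resize(s["pixels"][130:230,220:353],(400,300),interpolation=cv2.INTER_CUBIC)
o[300:,:400]=cv2.resize(s["pixels"],(400,300));o[300:,400:]=cv2.resize(t["pixels"],(400,300))
cv2.imwrite("pics/v8.png",o[...,::-1])
E
```

```text
time: 23.85
ee_pos: [0.5125, 0.1745, 0.0306]
eef_rot: [-0.08, 0.996, 0.005, 0.026]
ft_force: [-0.8, -0.6, 1.0]
width: 0.0664
time: 24.85
ee_pos: [0.5035, 0.1727, 0.1591]
eef_rot: [-0.081, 0.996, 0.005, 0.023]
ft_force: [0.6, -0.8, 1.0]
width: 0.0871
time: 25.85
ee_pos: [0.3345, -0.1196, 0.2044]
eef_rot: [-0.085, 0.996, 0.002, 0.03]
ft_force: [1.2, 0.5, 0.1]
width: 0.087
t 25.9 pos [ 0.3345 -0.1196  0.2044] yaw -170.2 z [ 0.059  0.009 -0.998] F [1.2 0.5 0.1] T [ 0.14 -0.08  0.04] w 0.0870 q [ 1.11 -0.33 -0.71  2.15 -0.26  1.2   2.25]
```

View pics/v8.png

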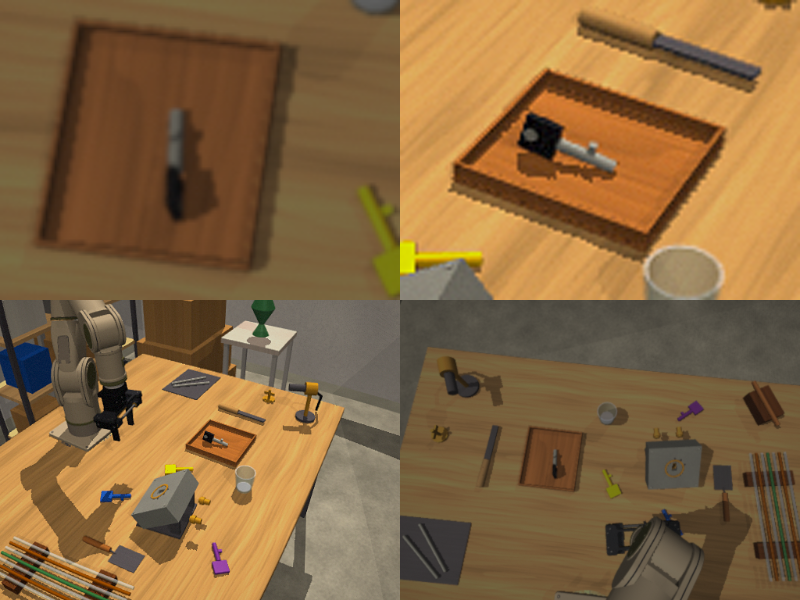

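```bash
python3 -c "
from bench import r
r.close_job();print(r.read_state()['time'])"
```

```text
the job is handed in; nothing more can be done
the job is handed in; nothing more can be done
```

I turned the key clockwise to the vent stop, brought it back to the notch, drew it straight out and laid it in the tray. I then backed the arm off and handed the job in at about 26 s.

**Checks passed**
- **Vent:** the key measured about 1.28–1.33 rad, which is the 1.2 stop plus its play. The couple about the axis was about 0.34 N m against 0.06 N m of friction.
- **Withdrawal:** the readings I took while drawing it out showed forces of 1–2 N, and the key came free with its lug intact in view.
- **Bystanders:** in the last picture the jar, paddle and file look where they were. The arm is clear of everything.

**What disagreed or went less than cleanly**
- **First vent attempt:** gripping the tilted bow left the key at only about 1.04 rad. I repeated it with the jaws held at a fixed gap, and that reached the stop.
- **Turn back:** I did not measure the key's angle at 0 in a picture. I inferred it from the jaws sitting flush on the bow (10.1 mm) and the key coming out freely.
- **Resting position:** the key is at rest in the tray, but standing on the narrow edge of its bow with the shank tip down, not on its flat side.

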